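# Slide the heavy tool box into its parking corner

## Task

The tall, heavy tool box has been left standing out on the bench: push it back into its parking corner, so that its long far face is flush against the long wooden rail and its left end is against the short wooden stop, with the box upright. Push with the fingers low on the black body so that it slides instead of tipping; do not push or hold it by the yellow lid or the handle, do not lift it, and leave the glue tub, the rivet tin and the hammer alone.

Things in the scene. Friction and masses are not known exactly. Their poses are not given: they have to be found in the camera images.
- toolbox: Tall loose tool box: black body 90 (its x) by 180 (its y) by 120 mm high, then a yellow lid of that outline to 165 mm and a black arched handle to 207 mm. Origin: centre of underside; x points away from the robot, y left (give or take its yaw). Sides plain and upright. 2 to 3 kg; slides at 9 to 20 N. A long face pushed above about 55 mm may tip it; below 45 mm it slides.
- box_top: The yellow lid and arched handle of the tool box, fixed to it, from 120 to 207 mm above its underside; not to be pushed or held. Its origin and axes are those of toolbox.
- fence: Parking corner of two fixed wooden battens 35 mm high. Origin: inner corner on the bench top; x away from the robot, y left (give or take its yaw). Long rail: y = -340 to +30 mm, near face at x = 0. Short stop: x = -110 to 0 mm, right face at y = 0; both 30 mm thick. When home, the tool box's origin is at x = -45, y = -90 mm here, axes parallel.
- glue_tub: Bystander: amber round jar with a white lid, 72 mm across, 90 mm high, loose, origin at the centre of its underside. It stands behind the long rail or beyond the short stop.
- rivet_tin: Bystander: red round tin with a pale lid, 60 mm across, 75 mm high, loose, origin at the centre of its underside. It stands behind the long rail or beyond the short stop.
- hammer: Bystander: small hammer with a wooden handle, about 220 mm long, lying loose on the bench on the robot's side of the corner, to the left of the tool box. Origin near the middle of its length; x runs along the handle towards the head.

How it is judged:
At the end, for the whole second after the job is handed in: The tool box stands upright and at rest on the bench in its corner: its far face within 7 mm of the long rail, its left end within 7 mm of the short stop, and square with them within 0.06 rad (x of toolbox in the frame of fence between -0.052 and -0.04 m and y of toolbox in the frame of fence between -0.097 and -0.085 m and angle between the x axis of toolbox and the x axis of fence, either way round below 0.06 rad and angle between toolbox's own z axis and vertical below 0.03 rad and height (world z) of toolbox below 0.004 m and linear speed of toolbox below 0.01 m/s); the robot touches nothing.
It fails at once if the tool box is tipped (more than 0.15 rad) (angle between toolbox's own z axis and vertical above 0.15 rad).
It fails at once if the tool box is lifted off the bench (height (world z) of toolbox above 0.012 m).
It fails at once if the yellow lid or the handle is pushed or held with the fingers (contact force between the fingers and box_top above 3 N).
It fails at once if the glue tub, the rivet tin or the hammer is moved more than 15 mm (distance of any of glue_tub, rivet_tin, hammer from where it was at the start of the episode above 0.015 m).
It also fails if it takes over 61 s, if anything falls off the work surface, if the arm or the gripper's body presses on something with over 40 N, if the wrist force passes 120 N, or if a joint passes its speed limit or range.

## Robot

A 7-joint arm with a two-finger parallel gripper is mounted at the origin on the work surface. World frame = base frame: x ahead of the robot, y to its left, z up, the work surface at z = 0. Lengths are in m, angles in rad, forces in N, time in s.
With the tool pointing down it reaches from about 0.4 to 0.9 m from the base axis. Payload 5.5 kg.
Tool frame: the origin (TCP) lies midway between the tips of the shut fingers; the grasp point (between the pads) lies 19 mm behind it (manip.grip_depth is the distance from the TCP to the grasp point, in m); z points along the fingers, y is the line along which they close (so a half turn about z gives the same grasp; the last joint's range is limited). The gripper opens to 92 mm and grips with 3 to 60 N. Pads are 19 mm wide; open, the fingers measure 130 mm over their backs; the gripper's body (75 mm by 190 mm) begins 47 mm behind the grasp point.
Start: joints at [1.495, 0.501, -0.427, 1.55, 0.221, 1.138, -0.21], TCP at [0.216, -0.613, 0.227] pointing down, gripper open.
Joint ranges: [-2.88, 2.88], [-0.31, 2.03], [-1.54, 1.56], [0.2, 2.42], [-1.41, 4.55], [0.19, 2.02], [-2.57, 2.57]. Speed limits (rad/s): [2.57, 2.57, 3.14, 3.14, 3.14, 3.14, 3.14].

## Interface

Orientations are given as a unit quaternion [x, y, z, w].
In Python, from bench import manip, effector, viewer gives the robot as it stands. Calls block until the motion is done:
- manip.move_pose(position, orientation): joint-space move of the TCP to a pose.
- manip.servo_line(position, ori=None, vel=0.15): straight line of the TCP; ori=None keeps the orientation; vel is the mean speed in m/s.
- manip.movej(angles): joint-space move.
- effector.open_jaws() and effector.close(f_grip=None): open the fingers fully, or close them until they stop; f_grip is the grip in N (None keeps the last).
- manip.sleep(seconds).
- manip.solve_ik(position, orientation): joint angles nearest the present ones, or None.
- viewer.get_image(name): name is "side" or "top" or "wrist"; returns the picture (384x512x3 uint8, red, green, blue); there is no depth.
- viewer.get_calibration(name): a dict with "vfov" (degrees; the focal length in pixels is half the picture's height over the tangent of half this angle, whatever the lens; pixels are square), "cx", "cy" (the principal point, pixels), "eye" and "attitude" of the camera in the world. Camera axes: x right, y down, z forward; pixel columns grow to the right and rows downward; lengths in m; the calibration is good to about 2 mm. A picture is of the moment at which its call begins: read the wrist's pose just before it. get_calibration takes no time and is no camera call; for the wrist camera it gives the pose at the moment of the call.
A pose or a line that the arm cannot do raises manip.PlanningError and nothing moves.
- manip.hand_in(): hands the job in; it is judged then, once.
Readings, each from a call of its own:
- manip.current_clock(): time.
- manip.current_q(): joint angles.
- manip.current_joint_velocities(): joint speeds.
- manip.current_tau(): joint torques, N m.
- manip.current_tool_pos(): TCP position.
- manip.current_tcp_rot(): TCP orientation.
- manip.current_force(): force on the tool from outside, world axes, zero at the start.
- manip.current_wrist_torque(): the same for the moment, N m.
- manip.current_finger_gap(): finger opening in m.
- manip.current_gripper_force(): force on a finger pad.
Only numpy, scipy, OpenCV 4.12 (cv2) and the standard library are available. Lean on these libraries where they do the work, as an engineer would, in place of code of your own. Each camera call takes 0.05 s, during which the arm holds its last target. There are 200 camera calls.

## Working session

There is one attempt and no reset: what is moved stays moved. The work goes in short steps, each a Python script; the robot and the scene stay as the last script left them, time stands still between calls to the robot, and variables do not carry over. Pictures are saved under pics/ and viewed, at most 10 in all, crops included, and the job is handed in when it is done.

```bash
mkdir -p pics
python3 - <<'E'
from bench import manip, effector, viewer
import cv2, numpy as np
for n in ("side","top"):
    im=viewer.get_image(n); cv2.imwrite(f"pics/{n}0.png",im[:,:,::-1]); print(n,viewer.get_calibration(n))
print(manip.current_clock(), manip.current_tcp_rot())
E
```

```text
side {'vfov': 42.38749994845769, 'cx': 254.55276732358905, 'cy': 187.69531263626206, 'eye': array([ 0.14417294, -0.3522713 ,  0.52676591]), 'attitude': array([ 0.83527423, -0.31395849,  0.16883079, -0.41862058])}
top {'vfov': 42.710943639453184, 'cx': 259.850839322089, 'cy': 191.0884446928698, 'eye': array([0.45478259, 0.12891374, 0.94179623]), 'attitude': array([-0.69993084,  0.71033171, -0.0456708 ,  0.05865034])}
0.1 [ 9.85679401e-01  1.68627858e-01 -1.07837160e-04 -8.66926006e-04]
```

View pics/top0.png

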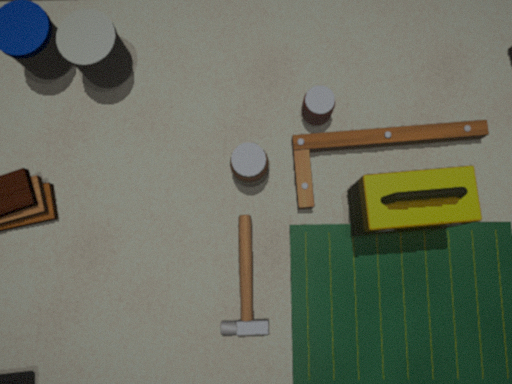

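View pics/side0.png

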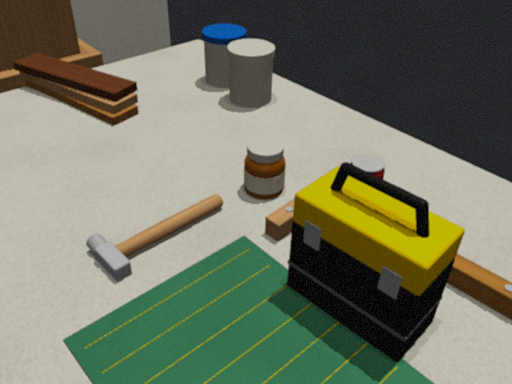

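The top view shows the box lid at about (420,198), the rail along (305..487,142..128), the stop at (303,180), and the hammer at (246,270). The tub (249,160) and tin (319,102) are outside the corner. Next I fit the clean edges.

```bash
cat > h.py <<'E'
from bench import manip, effector, viewer
import cv2, numpy as np
from scipy.spatial.transform import Rotation as R
def ray(name,uv,z):
    c=viewer.get_calibration(name); f=192/np.tan(np.radians(c["vfov"]/2))
    uv=np.atleast_2d(uv).astype(float)
    d=np.c_[(uv[:,0]-c["cx"])/f,(uv[:,1]-c["cy"])/f,np.ones(len(uv))]
    d=R.from_quat(c["attitude"]).apply(d)
    return (c["eye"]+d*((z-c["eye"][2])/d[:,2])[:,None])[:,:2]
def fit(p):
    for _ in range(3):
        vx,vy,x,y=cv2.fitLine(p.astype(np.float32),cv2.DIST_HUBER,0,.01,.01).ravel()
        r=np.abs((p-[x,y])@[-vy,vx]); p=p[r<max(.0015,2*np.median(r))]
    return np.array([x,y]),np.array([vx,vy]),len(p)
def meet(a,b):
    s=np.linalg.solve(np.c_[a[1],-b[1]],b[0]-a[0]); return a[0]+s[0]*a[1]
def measure(im=None):
    im=viewer.get_image("top") if im is None else im
    hsv=cv2.cvtColor(im,cv2.COLOR_RGB2HSV)
    yel=cv2.inRange(hsv,(22,150,90),(34,255,255)); yel[:, :330]=0
    yel=cv2.morphologyEx(yel,cv2.MORPH_OPEN,np.ones((5,5)))
    wood=cv2.inRange(hsv,(5,90,60),(19,255,255))
    ys,xs=np.nonzero(yel); x0,x1,y0,y1=xs.min(),xs.max(),ys.min(),ys.max()
    far=[(u,np.nonzero(yel[:,u])[0].min()-.5) for u in range(x0+12,x1-8)]
    rt=[(np.nonzero(yel[v])[0].max()+.5,v) for v in range(y0+12,y1-10)]
    F=fit(ray("top",far,.165)); G=fit(ray("top",rt,.165))
    c=meet(F,G)            # far right lid corner
    d=F[1]*np.sign(F[1][1]); n=np.array([d[1],-d[0]])  # d = box y, n = box x
    box=c+.09*d-.045*n
    return dict(box=box,yaw=np.arctan2(n[1],n[0]),nf=F[2],ng=G[2],lid=(x0,x1,y0,y1),hsv=hsv,wood=wood)
def fence(m):
    w=m["wood"]
    far=[(u,np.nonzero(w[110:170,u])[0].min()+109.5) for u in range(312,480) if w[110:170,u].any()]
    rt=[(np.nonzero(w[v,285:330])[0].max()+285.5,v) for v in range(160,203) if w[v,285:330].any()]
    F=fit(ray("top",far,.035)); G=fit(ray("top",rt,.035))
    d=F[1]*np.sign(F[1][1]); n=np.array([d[1],-d[0]])
    return meet((F[0]-.03*n,d),G),np.arctan2(n[1],n[0]),np.arctan2(G[1][1],G[1][0]),F[2],G[2]
E
python3 - <<'E'
from h import *
im=cv2.imread("pics/top0.png")[:,:,::-1].copy()
m=measure(im); print({k:m[k] for k in("box","yaw","nf","ng","lid")})
f=fence(m);print(f)
a=f[1];Rm=np.array([[np.cos(a),np.sin(a)],[-np.sin(a),np.cos(a)]])
print("box in fence",Rm@(m["box"]-f[0]),m["yaw"]-a)
print("lid corner checks", ray("top",[(362,176),(474,167),(480,220),(368,231)],.165))
print("tub,tin",ray("top",[(249,160)],.09),ray("top",[(319,101)],.075),"hammer",ray("top",[(245,215),(270,327)],.01))
E
```

```text
{'box': array([ 0.55541307, -0.11223587], dtype=float32), 'yaw': np.float32(0.07136818), 'nf': 97, 'ng': 41, 'lid': (np.int64(363), np.int64(480), np.int64(166), np.int64(229))}
(array([0.6687749 , 0.05238483], dtype=float32), np.float32(0.062026456), np.float32(0.06715837), 168, 43)
box in fence [-0.12334813 -0.1572772 ] 0.009341724
lid corner checks [[ 0.59220982 -0.02137224]
 [ 0.60380784 -0.20021934]
 [ 0.51889675 -0.20304759]
 [ 0.50419425 -0.02692861]]
tub,tin [[0.63759923 0.16222682]] [[0.74879936 0.03350664]] hammer [[0.54791192 0.17406067]
 [0.3401157  0.12981065]]
```

```bash
cat >> h.py <<'E'
FO=np.array([.66877,.05238]); FA=.063
def W(xf,yf,z):
    c,s=np.cos(FA),np.sin(FA); return np.array([FO[0]+c*xf-s*yf,FO[1]+s*xf+c*yf,z])
def inF(m):
    c,s=np.cos(FA),np.sin(FA); d=m["box"]-FO
    return np.round([c*d[0]+s*d[1],-s*d[0]+c*d[1],m["yaw"]-FA],4)
def ori(ang,sgn,tilt=45):   # fingers point along heading ang, tilted up from vertical by tilt deg
    t=np.radians(tilt); z=np.array([np.sin(t)*np.cos(ang),np.sin(t)*np.sin(ang),-np.cos(t)])
    y=sgn*np.array([-np.sin(ang),np.cos(ang),0]); return R.from_matrix(np.c_[np.cross(y,z),y,z]).as_quat()
def push(target,limit,step=.003,vel=.05,vec=None):
    p=np.array(manip.current_tool_pos()); target=np.array(target); f0=np.array(manip.current_force())
    L=np.linalg.norm(target-p); u=(target-p)/L; mx=0
    for s in np.append(np.arange(step,L,step),L):
        manip.servo_line(p+s*u,vel=vel); f=-(np.array(manip.current_force())-f0)@u; mx=max(mx,f)
        if f>limit: break
    return round(s,4),round(L,4),round(f,1),round(mx,1)
E
python3 - <<'E'
from h import *
for t in (40,50):
  for sg in (1,-1):
    for nm,a,pts in (("near",FA,[(-.24,-.157,.25),(-.24,-.157,.025),(-.095,-.157,.025)]),("end",FA+np.pi/2,[(-.045,-.32,.25),(-.045,-.32,.025),(-.045,-.185,.025)])):
      print(t,sg,nm,[None if (q:=manip.solve_ik(W(*p),ori(a,sg,t))) is None else np.round(q,2).tolist() for p in pts])
E
```

```text
40 1 near [None, None, [1.34, 1.28, -1.31, 2.33, 2.26, 0.84, 0.28]]
40 1 end [[0.71, 0.86, -0.19, 1.03, -0.41, 1.68, -2.48], [0.73, 1.1, -0.21, 1.11, -0.36, 1.41, -2.35], [0.65, 0.98, -0.27, 1.39, -0.4, 1.19, -2.4]]
40 -1 near [None, None, [0.85, 0.7, -0.65, 2.34, 2.97, 0.44, 2.27]]
40 -1 end [[0.98, 0.99, -0.82, 1.02, 0.03, 1.65, 0.4], [0.96, 1.21, -0.73, 1.09, 0.1, 1.39, 0.53], [0.94, 1.13, -0.79, 1.38, 0.09, 1.16, 0.4]]
50 1 near [None, None, None]
50 1 end [[0.66, 0.96, -0.0, 0.95, -0.64, 1.84, -2.4], [0.75, 1.21, -0.21, 0.97, -0.45, 1.58, -2.32], [0.68, 1.08, -0.26, 1.29, -0.49, 1.34, -2.33]]
50 -1 near [None, None, None]
50 -1 end [[0.99, 1.08, -0.83, 0.92, -0.07, 1.75, 0.42], [0.97, 1.32, -0.74, 0.95, 0.02, 1.54, 0.58], [0.95, 1.22, -0.77, 1.28, -0.03, 1.28, 0.51]]
```

Run:
```python
from h import *
for t in (27,30,34,38):
  for sg in (1,-1):
      print(t,sg,[None if (q:=manip.solve_ik(W(*p),ori(FA,sg,t))) is None else np.round(q,2).tolist() for p in [(-.2,-.157,.24),(-.2,-.157,.1),(-.2,-.157,.027),(-.18,-.157,.027),(-.095,-.157,.027)]])
```

```text
27 1 [[0.81, -0.06, -0.49, 2.28, -0.42, 0.51, 2.28], [1.28, 0.44, -1.09, 2.39, 1.26, 0.23, 0.76], None, [1.11, 0.67, -0.94, 2.37, 1.96, 0.35, 0.13], [0.92, 0.7, -0.83, 2.2, 1.72, 0.32, 0.32]]
27 -1 [[1.39, -0.08, -1.02, 2.27, -0.51, 0.53, -0.76], [1.28, 0.44, -1.09, 2.39, 1.26, 0.23, -2.39], None, [0.27, 0.45, 0.02, 2.4, 3.96, 0.22, 1.08], [-0.76, 1.23, 1.35, 2.25, 4.35, 1.19, 0.11]]
30 1 [[0.62, -0.08, -0.28, 2.33, -0.51, 0.45, 2.38], None, None, None, [0.9, 0.69, -0.78, 2.24, 2.04, 0.29, -0.0]]
30 -1 [[1.42, -0.11, -1.01, 2.31, -0.68, 0.5, -0.58], None, None, None, [0.22, 0.53, 0.01, 2.26, 3.94, 0.21, 1.03]]
34 1 [[-0.54, -0.21, 0.82, 2.41, -0.17, 0.32, 2.09], None, None, None, [1.04, 0.79, -0.93, 2.28, 2.24, 0.42, -0.1]]
34 -1 [[1.44, -0.14, -1.0, 2.36, -0.92, 0.48, -0.34], None, None, None, [0.8, 0.65, -0.64, 2.28, 2.66, 0.28, 2.51]]
38 1 [None, None, None, None, [1.32, 1.23, -1.31, 2.31, 2.18, 0.82, 0.3]]
38 -1 [[1.45, -0.15, -0.98, 2.41, -1.16, 0.47, -0.08], None, None, None, [0.83, 0.68, -0.64, 2.32, 2.89, 0.38, 2.32]]
```

Run:
```python
from h import *
def marg(t,psi):
    t=np.radians(t);p=abs(np.radians(psi))
    return 1e3*((np.cos(p)*.0095*np.cos(t)+.065*np.sin(p))-(np.cos(p)*(-.066*np.sin(t)+.037*np.cos(t))+.095*np.sin(p)))
for t in (26,28,30):
  for psi in (-10,0,10,):
    if marg(t,psi)<3: continue
    for yf in (-.2,-.157,-.11):
      for z in (.03,.037):
        best=None
        for xf in np.arange(-.21,-.165,.005):
          for sg in (1,-1):
            if best is None and (q:=manip.solve_ik(W(xf,yf,z),ori(FA+np.radians(psi),sg,t))) is not None: best=(round(xf,3),sg,np.round(q,2).tolist())
        print(t,psi,yf,z,round(marg(t,psi),1),best)
```

```text
26 0 -0.2 0.03 4.2 (np.float64(-0.21), 1, [1.31, 0.7, -1.02, 2.38, 1.79, 0.34, 0.44])
26 0 -0.2 0.037 4.2 (np.float64(-0.21), 1, [1.49, 0.95, -1.3, 2.37, 1.71, 0.65, 0.62])
26 0 -0.157 0.03 4.2 (np.float64(-0.2), 1, [1.38, 0.98, -1.3, 2.4, 1.8, 0.71, 0.44])
26 0 -0.157 0.037 4.2 (np.float64(-0.2), 1, [1.38, 0.94, -1.3, 2.4, 1.77, 0.68, 0.45])
26 0 -0.11 0.03 4.2 (np.float64(-0.18), 1, [1.23, 0.98, -1.3, 2.39, 1.83, 0.77, 0.29])
26 0 -0.11 0.037 4.2 (np.float64(-0.18), 1, [1.23, 0.94, -1.3, 2.39, 1.81, 0.74, 0.29])
28 0 -0.2 0.03 6.7 (np.float64(-0.21), 1, [1.2, 0.61, -0.86, 2.4, 2.15, 0.22, 0.05])
28 0 -0.2 0.037 6.7 (np.float64(-0.21), 1, [1.25, 0.62, -0.92, 2.4, 2.01, 0.24, 0.19])
28 0 -0.157 0.03 6.7 (np.float64(-0.185), 1, [1.37, 1.01, -1.3, 2.39, 1.87, 0.72, 0.4])
28 0 -0.157 0.037 6.7 (np.float64(-0.185), 1, [1.37, 0.97, -1.3, 2.39, 1.84, 0.69, 0.41])
28 0 -0.11 0.03 6.7 (np.float64(-0.17), 1, [1.23, 1.01, -1.3, 2.4, 1.91, 0.79, 0.25])
28 0 -0.11 0.037 6.7 (np.float64(-0.17), 1, [1.23, 0.97, -1.3, 2.4, 1.88, 0.76, 0.25])
30 -10 -0.2 0.03 3.8 (np.float64(-0.195), 1, [1.12, 0.63,
[... 592 characters left out ...]
6, -0.89, 2.4, 2.25, 0.33, -0.14])
30 0 -0.157 0.037 9.2 (np.float64(-0.175), 1, [1.37, 1.0, -1.3, 2.39, 1.92, 0.7, 0.36])
30 0 -0.11 0.03 9.2 None
30 0 -0.11 0.037 9.2 None
30 10 -0.2 0.03 3.8 (np.float64(-0.21), 1, [1.6, 1.06, -1.31, 2.37, 1.73, 0.58, 0.9])
30 10 -0.2 0.037 3.8 (np.float64(-0.21), 1, [1.6, 1.02, -1.3, 2.37, 1.69, 0.55, 0.91])
30 10 -0.157 0.03 3.8 (np.float64(-0.195), 1, [1.48, 1.04, -1.3, 2.39, 1.83, 0.61, 0.69])
30 10 -0.157 0.037 3.8 (np.float64(-0.195), 1, [1.48, 1.0, -1.3, 2.39, 1.8, 0.58, 0.7])
30 10 -0.11 0.03 3.8 (np.float64(-0.17), 1, [1.32, 1.04, -1.3, 2.39, 1.9, 0.68, 0.51])
30 10 -0.11 0.037 3.8 (np.float64(-0.17), 1, [1.32, 1.01, -1.3, 2.39, 1.87, 0.65, 0.51])
```

Run:
```python
from h import *
o=ori(FA,1,28)
try:
    manip.move_pose([.38,-.38,.27],o); print(manip.current_clock())
    manip.move_pose(W(-.197,-.175,.2),o)
    print(np.round(manip.current_q(),2),manip.current_clock())
    try: manip.servo_line(W(-.197,-.175,.033),vel=.12)
    except manip.PlanningError as e:
        print("line",e); manip.move_pose(W(-.197,-.175,.033),o)
    print(np.round(manip.current_q(),2),manip.current_clock(),manip.current_tool_pos(),manip.current_force())
except manip.PlanningError as e: print("fail",e)
im=viewer.get_image("side"); cv2.imwrite("pics/side1.png",im[:,:,::-1])
```

```text
2.375
[ 1.6   0.13 -1.28  2.3  -0.18  0.36  2.14] 3.4417
line the arm cannot follow that straight line within its joint ranges
[ 1.34  0.8  -1.14  2.4   1.89  0.48  0.33] 5.2417 [ 0.48325405 -0.13542145  0.03305565] [0.14444618 0.49130381 0.18188583]
```

View pics/side1.png

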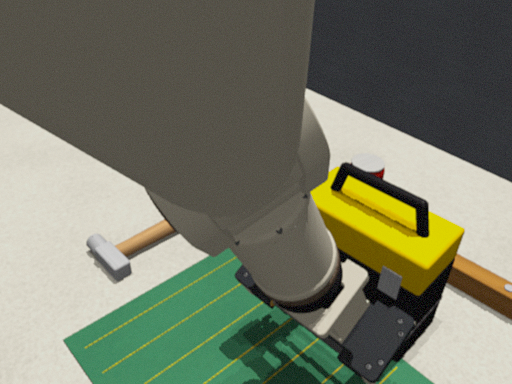

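The side view shows the hand down in front of the black body at (370,320), below the lid, with the box undisturbed. Now I push toward the rail.

Run:
```python
from h import *
try:
    p=W(-.185,-.175,.033); manip.servo_line(p,vel=.05)
    print(manip.current_force(),manip.current_clock())
    print(push(W(-.106,-.175,.033),30,step=.008,vel=.04), manip.current_force(),manip.current_clock())
except manip.PlanningError as e: print("fail",e)
print(manip.current_tool_pos(),np.round(manip.current_q(),2))
im=viewer.get_image("top"); cv2.imwrite("pics/top1.png",im[:,:,::-1])
m=measure(im); print(inF(m),m["nf"],m["ng"],m["lid"])
```

```text
[-0.34065932 -0.52406667  0.47893863] 5.6833
(np.float64(0.0784), np.float64(0.0784), np.float64(6.5), np.float64(9.6)) [-6.85950758 -0.28396982 -2.26982505] 9.1583
[ 0.57055195 -0.12850642  0.03069932] [ 1.15  0.85 -1.08  2.22  1.74  0.5   0.44]
[-0.0571 -0.1586  0.0078] 94 40 (np.int64(359), np.int64(474), np.int64(126), np.int64(188))
```

View pics/top1.png

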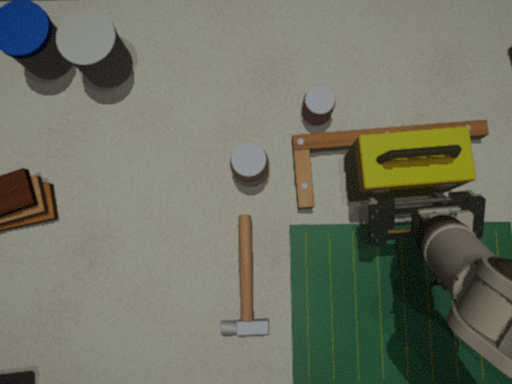

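The top view shows the box square, about 12 mm short of the rail, with the hand at (425,215). I continue until the rail stops it.

Run:
```python
from h import *
print(push(W(-.085,-.175,.033),22,step=.002,vel=.03), manip.current_force(),manip.current_clock())
print(manip.current_tool_pos())
m=measure(); print(inF(m),m["nf"],m["ng"],m["lid"])
manip.servo_line(W(-.135,-.185,.035),vel=.1)
for sg in(1,-1):
  for p in [(-.05,-.30,.24),(-.05,-.30,.027),(-.05,-.18,.027)]:
    q=manip.solve_ik(W(*p),ori(FA+np.pi/2,sg,42)); print(sg,None if q is None else np.round(q,2))
print(manip.solve_ik(W(-.17,-.28,.27),ori(FA,1,28)),manip.current_clock())
```

```text
(np.float64(0.022), np.float64(0.0245), np.float64(24.0), np.float64(24.0)) [-33.35802989  -2.85585996  21.29135485] 11.9583
[ 0.58374999 -0.12740295  0.02874294]
[-0.0461 -0.159   0.0016] 95 38 (np.int64(358), np.int64(473), np.int64(120), np.int64(180))
1 [ 0.38  0.89  0.46  1.11 -0.83  1.81 -2.23]
1 [ 0.49  1.09  0.24  1.16 -0.74  1.51 -2.14]
1 [ 0.34  0.98  0.24  1.41 -0.81  1.36 -2.14]
-1 [ 1.03  1.02 -0.92  1.07  0.07  1.62  0.36]
-1 [ 1.02  1.25 -0.86  1.13  0.2   1.39  0.46]
-1 [ 1.    1.19 -0.91  1.38  0.18  1.18  0.34]
[ 1.70210093  0.22757577 -1.25428892  2.06185703 -0.06847307  0.58856359
  2.18463621] 12.6417
```

Run:
```python
from h import *
try:
    manip.servo_line(W(-.18,-.19,.035),vel=.12)
    manip.move_pose([.38,-.38,.27],ori(FA,1,28))
    e=ori(FA+np.pi/2,-1,42)
    manip.move_pose(W(-.06,-.34,.2),e); effector.close()
    print(np.round(manip.current_q(),2),manip.current_clock())
    manip.servo_line(W(-.045,-.30,.03),vel=.15)
except manip.PlanningError as x: print("fail",x)
print(manip.current_tool_pos(),manip.current_force(),manip.current_clock())
im=viewer.get_image("top"); cv2.imwrite("pics/top2.png",im[:,:,::-1])
```

```text
[ 0.98  1.02 -0.7   1.03 -0.04  1.62  0.51] 18.1
[ 0.64349381 -0.25065191  0.03127801] [ 0.3522307  -0.0268322   0.19697592] 19.4167
```

View pics/top2.png

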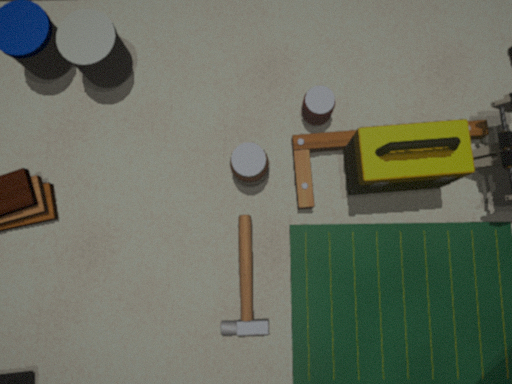

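The top view shows the box flush with the rail and the closed fingers at (478,157), aimed at the middle of its right end. Next I push left.

Run:
```python
from h import *
print(push(W(-.045,-.205,.03),35,step=.008,vel=.05), manip.current_force(),manip.current_clock())
m=measure(); print(inF(m),m["nf"],m["ng"])
print(push(W(-.045,-.175,.03),28,step=.002,vel=.03), manip.current_force(),manip.current_clock())
print(manip.current_tool_pos())
im=viewer.get_image("top"); cv2.imwrite("pics/top3.png",im[:,:,::-1])
m=measure(im); print(inF(m),m["nf"],m["ng"])
```

```text
(np.float64(0.0959), np.float64(0.0959), np.float64(15.0), np.float64(15.0)) [ -1.4899582  -14.6723219    6.59628342] 23.15
[-0.0462 -0.1152  0.0017] 95 38
(np.float64(0.0379), np.float64(0.0379), np.float64(11.9), np.float64(11.9)) [ -6.16680277 -27.58852873  12.53968365] 28.05
[ 0.63617848 -0.137805    0.02992636]
[-0.0462 -0.0908  0.0021] 81 38
```

View pics/top3.png

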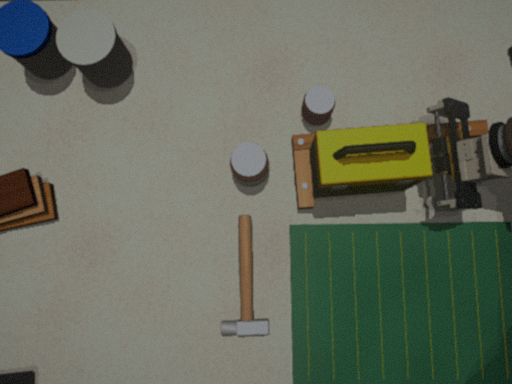

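The top view shows the box in the corner. The force has roughly doubled from its sliding level, so it is against the stop. I back off and check again.

Run:
```python
from h import *
manip.servo_line(W(-.045,-.27,.04),vel=.12); manip.servo_line(W(-.045,-.33,.12),vel=.15)
m=measure(); r=inF(m); print(r,manip.current_clock())
if abs(r[0]+.046)<.004 and abs(r[1]+.091)<.004 and abs(r[2])<.03: print(manip.hand_in())
```

```text
[-0.0462 -0.0912  0.0012] 29.9167
the job is handed in; nothing more can be done
None
```

The tool box is parked upright in its corner, flush with the rail and against the stop to within about 2 mm by the last camera measurement; the job was handed in at about 30 s, and no verdict was returned.

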